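# Fill the capacitor module and swing its hold-down bar over

### The job

Take the two capacitor cells with red caps out of the sloping rack and lower them (do not drop them) into the two free places of the round blue can, so that all seven cells stand upright and fully down on its floor, packed one in the middle and six around. Then swing the yellow hold-down bar right over the middle of the can, to its stop, let go, and leave the blue-capped reject in the rack and the other things on the bench where they are.

Things in the scene. Friction and masses are not known exactly. Their poses are not given: they have to be found in the camera images.
- module: Blue round can fixed on the bench, open at the top: inside diameter 128, outside 136, rim 50 and inner floor 6 above the bench. Origin: centre of its underside, z up. Holds 7 upright cells: one in the middle, six about 43 from it. At the start cells c to g fill the middle and the places at 330, 30, 150, 270 degrees from its x axis (counter-clockwise from above); those at 90 and 210 are free
- bar_pivot (a point): Point on the vertical hinge axis of the hold-down bar, 110 above the bench; the steel post under it has radius 9 and stands 90 from the can's axis
- bar (a joint): Angle of the yellow hold-down bar, rad: 0 = over the middle of the can, at its stop; grows to 1.9 as it swings away level, clockwise seen from above. Hinge on a post at y = -90 of the can. Stays where left (friction about 0.04 N m). Bar 18 wide, underside 106 and top 114 above the bench, 6 clear of the caps of seated cells
- bar_knob (a point): Middle of the upright black knob near the free end of the bar, 90 from the hinge axis: diameter 16, it rises 36 above the bar, from 114 to 150 above the bench; this point is 132 above the bench
- rack: Grey sloping rack fixed on the bench: a block 212 long, 66 wide, 36 thick, leaning 30 degrees towards +x of this frame (away from the robot), with three round sockets 43 wide and 30 deep in a row along y, 66 apart. Origin: centre of its underside on the bench, z up
- cell_a_center (a point): Capacitor cell a: aluminium can, diameter 40, height 60, bevelled edges, with a red cap of diameter 14 rising 34 from the middle of its top, to be gripped; 94 high in all, about 130 g. This point: on its axis, half-way up, 47 from the foot, 13 below the cap's foot; z along its axis, foot to cap. At the start in one of the three rack sockets, leaning 30 degrees from upright towards +x of the rack
- cell_b_center (a point): Capacitor cell b: aluminium can, diameter 40, height 60, bevelled edges, with a red cap of diameter 14 rising 34 from the middle of its top, to be gripped; 94 high in all, about 130 g. This point: on its axis, half-way up, 47 from the foot, 13 below the cap's foot; z along its axis, foot to cap. At the start in one of the three rack sockets, leaning 30 degrees from upright towards +x of the rack
- cell_c_center (a point): Capacitor cell c: aluminium can, diameter 40, height 60, bevelled edges, with a red cap of diameter 14 rising 34 from the middle of its top, to be gripped; 94 high in all, about 130 g. This point: on its axis, half-way up, 47 from the foot, 13 below the cap's foot; z along its axis, foot to cap. At the start standing upright in the can near the wall
- cell_d_center (a point): Capacitor cell d: aluminium can, diameter 40, height 60, bevelled edges, with a red cap of diameter 14 rising 34 from the middle of its top, to be gripped; 94 high in all, about 130 g. This point: on its axis, half-way up, 47 from the foot, 13 below the cap's foot; z along its axis, foot to cap. At the start standing upright in the can in the middle
- cell_e_center (a point): Capacitor cell e: aluminium can, diameter 40, height 60, bevelled edges, with a red cap of diameter 14 rising 34 from the middle of its top, to be gripped; 94 high in all, about 130 g. This point: on its axis, half-way up, 47 from the foot, 13 below the cap's foot; z along its axis, foot to cap. At the start standing upright in the can near the wall
- cell_f_center (a point): Capacitor cell f: aluminium can, diameter 40, height 60, bevelled edges, with a red cap of diameter 14 rising 34 from the middle of its top, to be gripped; 94 high in all, about 130 g. This point: on its axis, half-way up, 47 from the foot, 13 below the cap's foot; z along its axis, foot to cap. At the start standing upright in the can near the wall
- cell_g_center (a point): Capacitor cell g: aluminium can, diameter 40, height 60, bevelled edges, with a red cap of diameter 14 rising 34 from the middle of its top, to be gripped; 94 high in all, about 130 g. This point: on its axis, half-way up, 47 from the foot, 13 below the cap's foot; z along its axis, foot to cap. At the start standing upright in the can near the wall
- reject_center (a point): Bystander: a rejected cell in the remaining rack socket, of the same shape, size and lean as the others but with a blue cap and a yellow band; to stay there. This point: on its axis, half-way up
- screwdriver_grip (a point): Bystander: orange screwdriver lying on the bench, 170 long; this point is on its handle
- spool: Bystander: metal solder spool, diameter 56, height 42, standing; origin under its centre
- jar: Bystander: jar, diameter 54, height 70; origin under its centre
- spare_can_center (a point): Bystander: small blue capacitor, diameter 25, height 45, standing; this point is its centre
- wrench_grip (a point): Bystander: steel wrench lying on the bench, 140 long; this point is on its handle
Not all that is in view belongs to the job. What is shaped like the part that bears cell_f_center but green or pink is not meant.

How it is judged (in metres and radians):
On the way, in this order (a step that is already met when the one before it is completed fails the run):
1. all seven cells stand upright on the floor of the can (horizontal distance between each of cell_a_center, cell_b_center, cell_c_center, cell_d_center, cell_e_center, cell_f_center, cell_g_center and module below 0.052 m and z of cell_a_center in the frame of module between 0.048 and 0.0575 m and angle between each of cell_a_center, cell_b_center, cell_c_center, cell_d_center, cell_e_center, cell_f_center, cell_g_center's own z axis and vertical below 0.08 rad and z of cell_b_center in the frame of module between 0.048 and 0.0575 m and z of cell_c_center in the frame of module between 0.048 and 0.0575 m and z of cell_d_center in the frame of module between 0.048 and 0.0575 m and z of cell_e_center in the frame of module between 0.048 and 0.0575 m and z of cell_f_center in the frame of module between 0.048 and 0.0575 m and z of cell_g_center in the frame of module between 0.048 and 0.0575 m), for 0.2 s.
2. the hold-down bar is over the middle of the can (value of joint bar below 0.1 rad), for 0.2 s.
At the end, for the whole second after the job is handed in: All seven cells are at rest inside the can, each with its axis within 52 mm of the can's axis, its centre 48 to 57.5 mm above the can's underside (53 when fully down) and upright within 0.08 rad; the hold-down bar is within 0.1 rad of its stop over the middle (all of step 1 and linear speed of each of cell_a, cell_b below 0.03 m/s and value of joint bar below 0.1 rad); the robot touches nothing.
It fails at once if a bystander (screwdriver, spool, jar, small blue capacitor, wrench) is moved more than 30 mm, or the rejected cell more than 20 mm (distance of any of screwdriver_grip, spool, jar, spare_can_center, wrench_grip from where it was at the start of the episode above 0.03 m or distance of reject_center from where it was at the start of the episode above 0.02 m).
It fails at once if a cell is dropped into the can instead of being lowered (moves faster than 0.75 m/s in it) ((horizontal distance between cell_a_center and module below 0.055 m and z of cell_a_center in the frame of module below 0.11 m and linear speed of cell_a above 0.75 m/s) or (horizontal distance between cell_b_center and module below 0.055 m and z of cell_b_center in the frame of module below 0.11 m and linear speed of cell_b above 0.75 m/s)).
It also fails if it takes over 72 s, if anything falls off the work surface, if the arm or the gripper's body presses on something with over 40 N, if the wrist force passes 120 N, or if a joint passes its speed limit or range.

### The arm

A 6-joint arm with a two-finger parallel gripper is mounted at the origin on the work surface. World frame = base frame: x ahead of the robot, y to its left, z up, the work surface at z = 0. Lengths are in m, angles in degrees, forces in N, time in s.
With the tool pointing down it reaches from about 0.4 to 0.925 m from the base axis. Payload 3.4 kg.
Tool frame: the origin (TCP) lies midway between the tips of the shut fingers; the grasp point (between the pads) lies 19 mm behind it; z points along the fingers, y is the line along which they close (so a half turn about z gives the same grasp; the last joint's range is limited). The gripper opens to 85 mm and grips with 20 to 120 N. Pads are 22 mm wide; open, the fingers measure 114 mm over their backs; the gripper's body (76 mm by 85 mm) begins 54 mm behind the grasp point. The pads swing forward as they close: fully open they stand 13 mm farther back than shut.
Start: joints at [63.913, 17.578, 86.31, -0, 76.112, -4.211], TCP at [0.214, 0.534, 0.231] pointing down, gripper open.
Joint ranges: [-179.03, 179.03], [-60, 130.46], [8.19, 133.38], [-81.62, 261.62], [5.75, 156.47], [-153.77, 153.77]. Speed limits (degrees/s): [147.25, 147.25, 180, 180, 180, 180].

### API

Orientations are given as [roll, pitch, yaw] about the fixed x, y, z axes, in that order (R = Rz(yaw) Ry(pitch) Rx(roll)).
In Python, from bench import ctrl gives the robot as it stands.
- The arm moves only by the shell command python3 -m jog 'ROWS' [FORCE]. ROWS is JSON, a list that holds one entry, the list of rows, each a list of 5 numbers: the closure, from -1 (fully open) to 1 (shut), then the shift along the tool's x, y, z scaled (see below), then the turn about the tool's z scaled (see below). In form: [[[claw, dx, dy, dz, yaw], ...]]. A call has 1 to 10 rows; each row shifts and turns the commanded pose from where the row before left it, along the tool's axes as they then stand; what a row does not reach is not made up. The controller multiplies each number of a shift by 0.03 m and each number of a turn by pi rad. A row lasts 1/10 s, in which the tool goes at most 50 mm and 8.59 degrees, less where a joint would pass 70% of its speed; a pose out of reach is approached as far as the arm can. A call with a number of a shift or a turn outside -1 to 1 is refused whole. A call with a gripper value outside its range is refused whole. The fingers move at their own pace and stop on an object; FORCE is the grip in N (left out, the last holds). Time passes only in rows, so rows that do not move let the fingers close. It gives the time, the measured TCP pose, the force, the opening and the grip force at its end, in the units of the state.
- ctrl.read_state(): the state, without advancing time (a new reading comes with each control period).
- ctrl.camera(name): name is "side" or "top" or "wrist"; returns a dict with "color" (480x640x3 uint8, red, green, blue), "camera_matrix" (3x3 intrinsics, pixels), "dist" ([k1, k2, p1, p2, k3] as OpenCV has them; the pictures are not rectified), "rvec" (rotation vector, rad) and "tvec" (3), from world to camera coordinates, as OpenCV has them. Camera axes: x right, y down, z forward; pixel columns grow to the right and rows downward; lengths in m; the calibration is good to about 2 mm. A picture is of the moment at which its call begins. There is no depth.
- ctrl.job_done(): hands the job in; it is judged then, once.
The state is a dict: "t": time; "joint_pos": joint angles; "qvel": joint speeds; "joint_efforts": joint torques, N m; "position": TCP position; "ee_rot": TCP orientation; "force": force on the tool from outside, world axes, zero at the start; "wrist_torque": the same for the moment, N m; "opening": finger opening in m; "grasp_force": force on a finger pad.
Only numpy, scipy, OpenCV 4.12 (cv2) and the standard library are available. Lean on these libraries where they do the work, as an engineer would, in place of code of your own. Each camera call takes 0.05 s, during which the arm holds its last target. There are 200 camera calls.

## Working session

There is one attempt and no reset: what is moved stays moved. The work goes in short steps, Python scripts to look and compute and a shell command to move; the robot and the scene stay as the last step left them, time stands still between calls to the robot, and variables do not carry over. Pictures are saved under pics/ and viewed, at most 13 in all, crops included, and the job is handed in when it is done.

```bash
mkdir -p pics; ls; python3 - <<'E'
from bench import ctrl
import cv2,numpy as np,pickle
s=ctrl.read_state();print(s)
d={n:ctrl.camera(n) for n in("top","side","wrist")}
pickle.dump(d,open('c0.pkl','wb'))
for n in d:
    cv2.imwrite(f'pics/{n}0.png',d[n]['color'][...,::-1]); print(n,d[n]['camera_matrix'].tolist(),d[n]['dist'],d[n]['rvec'],d[n]['tvec'])
E
```

```text
pics
{'t': 0.0, 'joint_pos': array([ 6.39133051e+01,  1.76224762e+01,  8.63840031e+01, -6.49588288e-05,
        7.61106155e+01, -4.21032214e+00]), 'qvel': array([ 0.01071977,  0.0023609 ,  0.00657253, -0.104989  ,  0.08147188,
        0.08224586]), 'joint_efforts': array([ 7.68036352e-04, -4.57543015e+01, -2.51918739e+01, -9.19638040e-06,
        1.32858605e-02,  1.40481956e-05]), 'position': array([0.21395465, 0.53295952, 0.23037813]), 'ee_rot': array([-1.79883217e+02, -8.53398341e-03,  1.58123634e+02]), 'force': array([ 0.25394099, -0.62248989, -0.14128441]), 'wrist_torque': array([ 0.02118399, -0.03192152, -0.01333955]), 'grasp_force': 0.0, 'opening': 0.08550600944870171}
top [[469.4022735948501, 0.0, 321.2227641402502], [0.0, 469.4022735948501, 230.41290776169603], [0.0, 0.0, 1.0]] [-0.02154265  0.          0.          0.          0.        ] [ 2.18747268 -2.13646712  0.17147046] [-0.026413    0.57660755  1.15563883]
side [[564.0325943531674, 0.0, 323.0800221049308], [0.0, 564.0325943531674, 229.2920334432324], [0.0, 0.0, 1.0]] [-0.13156471  0.          0.          0.          0.        ] [ 2.10380347 -0.6502756   0.30496401] [-0.49177501  0.28213483  1.04544406]
wrist [[430.7113653340303, 0.0, 315.377318683574], [0.0, 430.7113653340303, 231.97554303851723], [0.0, 0.0, 1.0]] [-0.09907893  0.          0.          0.          0.        ] [-2.36388566 -1.5998192  -0.26417574] [-0.5730782  -0.04308062  0.38111906]
```

View pics/top0.png

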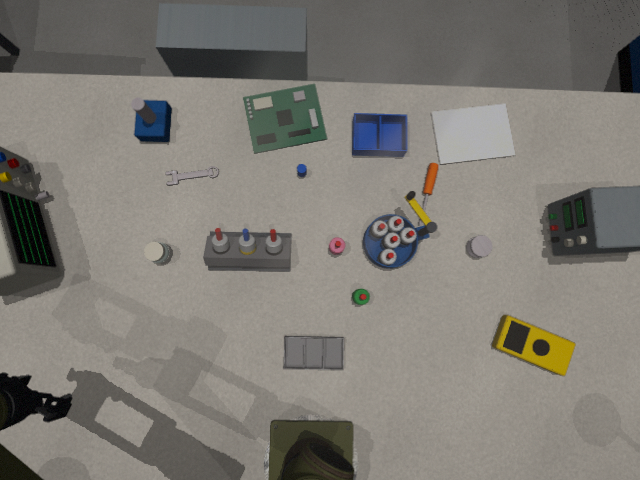

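View pics/side0.png

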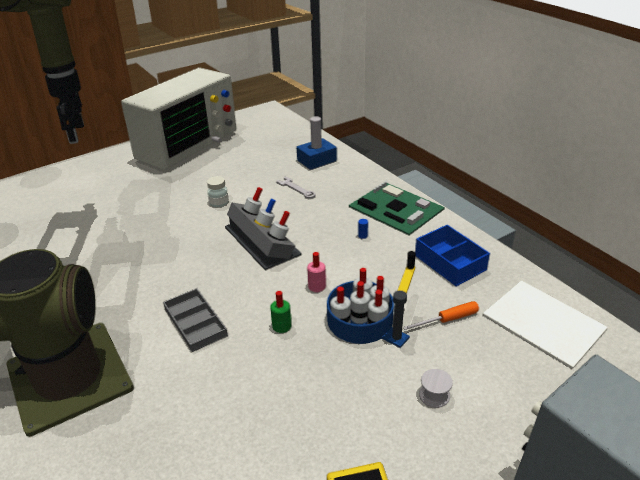

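Top view: red caps in the rack at (219,237) and (273,236), the blue reject at (246,236) between them. The can is at (390,240), with its post at about (430,228) and the knob at (411,196). The decoys are the pink cell at (337,245) and the green cell at (361,296), both standing outside the rack; the red caps in the can at (381,227) to (389,257) are already placed. I choose the two red caps in the rack.

```bash
cat > h.py <<'E'
import cv2,numpy as np,pickle
from scipy.spatial.transform import Rotation as Ro
def RT(c): return cv2.Rodrigues(np.array(c['rvec'],float))[0],np.array(c['tvec'],float).ravel()
def ray(c,p):
    R,t=RT(c); u=cv2.undistortPoints(np.array([[p]],float),c['camera_matrix'],np.array(c['dist']))[0,0]
    d=R.T@np.array([*u,1.]); return -R.T@t,d/np.linalg.norm(d)
def plane(c,p,z):
    o,d=ray(c,p); return o+d*(z-o[2])/d[2]
def tri(c1,p1,c2,p2):
    o1,d1=ray(c1,p1);o2,d2=ray(c2,p2)
    s=np.linalg.lstsq(np.c_[d1,-d2],o2-o1,rcond=None)[0]
    a,b=o1+s[0]*d1,o2+s[1]*d2; return (a+b)/2,np.linalg.norm(a-b)
def proj(c,X): return cv2.projectPoints(np.array([X],float),np.array(c['rvec'],float),np.array(c['tvec'],float),c['camera_matrix'],np.array(c['dist']))[0].ravel()
def blobs(img,f,amin=8):
    h=cv2.cvtColor(img,cv2.COLOR_RGB2HSV).astype(int); m=f(h[...,0],h[...,1],h[...,2]).astype(np.uint8)
    n,l,s,c=cv2.connectedComponentsWithStats(m); return [(c[i].round(1),s[i]) for i in range(1,n) if s[i][4]>=amin],l
red=lambda h,s,v:((h<6)|(h>174))&(s>150)&(v>70)
blue=lambda h,s,v:(h>105)&(h<128)&(s>130)&(v>40)
yel=lambda h,s,v:(h>20)&(h<32)&(s>150)&(v>120)
E
python3 - <<'E'
from h import *
d=pickle.load(open('c0.pkl','rb'))
for n in('top','side'):
    for nm,f in(('red',red),('blue',blue),('yel',yel)):
        print(n,nm,[(b[0].tolist(),b[1].tolist()) for b in blobs(d[n]['color'],f)[0] ])
t=d['top'];print(ray(t,(320,240)))
a=t['color'][170:310,190:460];b=d['side']['color'][170:360,215:430]
cv2.imwrite('pics/a.png',cv2.resize(a,None,fx=2.9,fy=2.9,interpolation=3)[...,::-1])
cv2.imwrite('pics/b.png',cv2.resize(b,None,fx=3,fy=3,interpolation=3)[...,::-1])
E
```

```text
top red [([11.9, 162.3], [8, 158, 8, 8, 27]), ([398.0, 221.1], [396, 219, 5, 5, 20]), ([381.8, 225.5], [380, 224, 4, 4, 13]), ([554.0, 227.5], [551, 226, 7, 4, 28]), ([217.2, 229.6], [215, 228, 5, 4, 14]), ([272.5, 234.0], [271, 229, 4, 12, 33]), ([410.7, 233.0], [408, 231, 6, 5, 22]), ([394.0, 238.1], [392, 236, 5, 5, 20]), ([337.7, 243.2], [335, 241, 6, 5, 22]), ([390.1, 254.9], [388, 253, 5, 5, 22]), ([362.6, 296.2], [360, 294, 6, 5, 23])]
top blue [([152.6, 120.9], [135, 101, 33, 38, 786]), ([373.9, 132.7], [353, 114, 53, 36, 1136]), ([2.1, 156.8], [0, 152, 6, 10, 49]), ([301.3, 168.3], [297, 164, 9, 9, 65]), ([419.5, 227.7], [417, 226, 7, 5, 13]), ([244.7, 230.5], [243, 229, 4, 4, 14]), ([425.8, 235.8], [424, 234, 5, 4, 12]), ([395.1, 254.9], [371, 245, 41, 22, 317])]
top yel [([2.7, 176.3], [0, 173, 7, 7, 37]), ([419.3, 211.2], [409, 198, 22, 27, 202]), ([541.1, 347.6], [496, 316, 79, 60, 1756])]
side red [([226.5, 107.9], [223, 105, 8, 7, 43]), ([256.9, 193.9], [253, 188, 9, 13, 62]), ([284.0, 217.6], [280, 211, 9, 14, 65]), ([315.4, 259.5], [313, 252, 6, 16, 89]), ([361.2, 282.1], [357, 268, 9, 30, 170]), ([378.9, 290.7], [375, 276, 9, 30, 177]), ([340.0, 294.1], [337, 287, 7, 16, 86]), ([278.8, 298.3], [276, 291, 7, 16, 86])]
side blue [([224.6, 93.1], [221, 90, 8, 7, 44]), ([316.0, 153.9], [297, 139, 39, 30, 721]), ([269.9, 205.4], [266, 199, 9, 14, 63]), ([362.7, 227.8], [359, 219, 9, 19, 155]), ([451.6, 254.5], [415, 225, 75, 61, 2775]), ([347.6, 288.0], [340, 281, 13, 18, 102]), ([364.2, 327.3], [327, 288, 82, 59, 1430])]
side yel [([212.2, 96.8], [210, 95, 5, 5, 17]), ([258.9, 223.3], [255, 220, 9, 7, 16]), ([406.0, 279.7], [398, 267, 17, 26, 213]), ([358.2, 470.8], [327, 462, 61, 18, 414])]
(array([0.41578593, 0.01296479, 1.22295911]), array([ 0.11466267, -0.0194695 , -0.99321368]))
```

View pics/a.png

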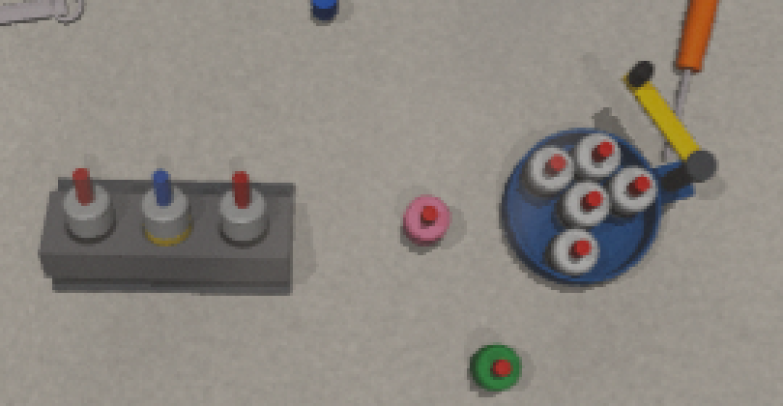

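View pics/b.png

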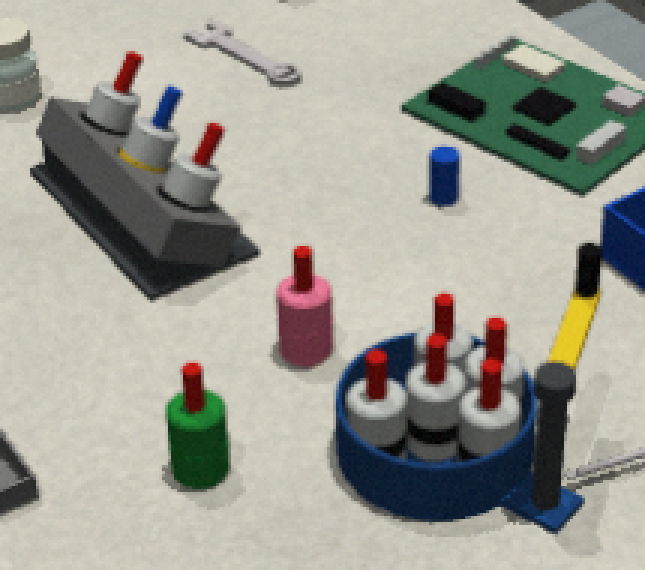

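The crops show the two red caps leaning in the outer rack sockets (crop a (83,186) and (241,190)) and the blue-capped reject with the yellow band between them. The can holds five cells, with free places at its left and lower right. The post is at (701,163) and the knob at (641,73).

```bash
python3 - <<'E'
from h import *
from scipy.optimize import least_squares
d=pickle.load(open('c0.pkl','rb'));t,s=d['top'],d['side']
for n,p,q in(('cap1',(218.6,234.1),(256.9,193.9)),('cap2',(272.5,234.),(284,217.6)),('rej',(245.9,234.8),(269.9,205.4)),
  ('tip1',(217.6,229.3),(259.7,189)),('base1',(219.6,239.6),(255.3,200)),('tip2',(272.9,230.),(286.3,212.5)),('base2',(273.2,240),(282,224)),
  ('knobtop',(411.5,194.5),(411.3,252.5)),('posttop',(432,226.2),(399.5,293.5))):
    X,e=tri(t,p,s,q);print(n,X.round(4),round(e,4))
P=np.array([plane(t,p,.098)[:2] for p in((398,221.1),(381.8,225.5),(410.7,233),(394,238.1),(390.1,254.9))])
print(P.round(4)); print('dist from d',np.hypot(*(P-P[3]).T),np.degrees(np.arctan2(*(P-P[3]).T[::-1])))
ang=np.radians
best=None
import itertools
A=[0,0,0,0]
for th0 in range(0,360,30):
  for perm in itertools.permutations((330,30,150,270)):
    def mod(x,perm=perm):
        a=np.radians(np.insert(np.array(perm,float),3,0))+x[2]; r=np.array([.043]*3+[0,.043]); return np.c_[x[0]+r*np.cos(a),x[1]+r*np.sin(a)]
    r=least_squares(lambda x:(mod(x)-P).ravel(),[*P[3],np.radians(th0)])
    if best is None or r.cost<best[0]-1e-9: best=(r.cost,r.x,perm,(r.fun.reshape(-1,2)*1e3).round(1))
c,x,perm,res=best;print(perm,x[:2],np.degrees(x[2]),res)
for a in(90,210):print(a,x[:2]+.043*np.array([np.cos(np.radians(a)+x[2]),np.sin(np.radians(a)+x[2])]))
print('post',x[:2]+.09*np.array([np.cos(-np.pi/2+x[2]),np.sin(-np.pi/2+x[2])]))
# rim from top
m=cv2.cvtColor(t['color'],cv2.COLOR_RGB2HSV).astype(int)
mm=((m[...,0]>100)&(m[...,0]<128)&(m[...,1]>90)).astype(np.uint8); mm[:,:355]=0;mm[:,418:]=0;mm[:205]=0;mm[280:]=0
pts=np.argwhere(mm)[:,::-1].astype(np.int32);h=cv2.convexHull(pts);el=cv2.fitEllipse(h);print(el,plane(t,el[0],.05))
E
```

```text
cap1 [0.5542 0.2372 0.0893] 0.0016
cap2 [0.5572 0.1072 0.0884] 0.0031
rej [0.5542 0.171  0.0898] 0.0013
tip1 [0.5642 0.2384 0.0995] 0.0023
base1 [0.5447 0.2359 0.0751] 0.0034
tip2 [0.5645 0.1059 0.1007] 0.0049
base2 [0.5464 0.1049 0.0754] 0.0022
knobtop [ 0.6536 -0.2212  0.1481] 0.0019
posttop [ 0.5825 -0.2757  0.1185] 0.0016
[[ 0.5967 -0.1981]
 [ 0.5848 -0.1586]
 [ 0.5682 -0.2292]
 [ 0.5547 -0.1884]
 [ 0.5137 -0.179 ]]
dist from d [0.04309324 0.04239641 0.04296367 0.         0.04211736] [-13.08607092  44.7315363  -71.6904715    0.         167.09697885]
(330, 30, 270, 150) [ 0.55525824 -0.18868944] 16.82562928772251 [[ 0.4 -0.3]
 [-0.2  1.2]
 [-0.5 -0.7]
 [ 0.5 -0.3]
 [-0.3  0.1]]
90 [ 0.54281146 -0.14753027]
210 [ 0.52583674 -0.22004826]
post [ 0.58130964 -0.27483655]
((391.2140808105469, 240.4441375732422), (52.64910888671875, 53.250370025634766), 73.89696502685547) [ 0.55451417 -0.1899157   0.05      ]
```

```bash
python3 -m jog '[[[0,0,0,0,-0.043],[0,0,0,0,-0.043],[0,0,0,0,-0.043],[0,-1,-0.85,0,0],[0,-1,-0.85,0,0],[0,-1,-0.85,0,0],[0,-1,-0.85,0,0],[0,-1,-0.85,0,0],[0,-1,-0.85,0,0],[0,-1,-0.85,0,0]]]' 20
python3 -m jog '[[[0,-1,-0.85,0,0],[0,-1,-0.85,0,0],[0,-1,-0.85,0,0],[0,-1,-0.85,0,0],[0,0,0,0,0],[0,0,0,0,0]]]'
```

```text
t: 1.15
position: [0.4292, 0.3588, 0.231]
ee_rot: [-180.0, -0.0, -178.7]
force: [0.9, 0.5, -0.2]
opening: 0.0425
grasp_force: 0.0
t: 1.75
position: [0.551, 0.2601, 0.2306]
ee_rot: [-180.0, -0.1, -178.8]
force: [-0.5, 1.2, -0.0]
opening: 0.0428
grasp_force: 0.0
```

```bash
python3 -m jog '[[[0,-0.37,-0.77,0,0],[0,0,0,1,0],[0,0,0,1,0],[0,0,0,1,0],[0,0,0,0.7,0],[0,0,0,0,0]]]'
python3 - <<'E'
from h import *
from bench import ctrl
c=ctrl.camera('wrist'); s=ctrl.read_state(); print(s['position'],s['force'])
bs,_=blobs(c['color'],red,30)
for b in bs: print(b[0],b[1],plane(c,b[0],.089).round(4), plane(c,b[0],.1).round(4))
print('expected tcp px',proj(c,[*s['position'][:2],.09]))
cv2.imwrite('pics/w1.png',c['color'][...,::-1])
E
```

```text
t: 2.35
position: [0.5583, 0.2382, 0.117]
ee_rot: [-179.9, -0.5, -178.6]
force: [0.0, 0.5, -0.0]
opening: 0.0427
grasp_force: 0.0
[0.55997178 0.23865393 0.11893215] [0.42426305 0.17087097 0.02662141]
[ 24.4 274. ] [   0  237   53   75 2342] [0.5569 0.1039 0.089 ] [0.5517 0.1123 0.1   ]
[315.5 283.5] [ 299  243   33   80 2373] [0.5568 0.2373 0.089 ] [0.5516 0.2372 0.1   ]
expected tcp px [318.32822262 291.1601621 ]
```

View pics/w1.png

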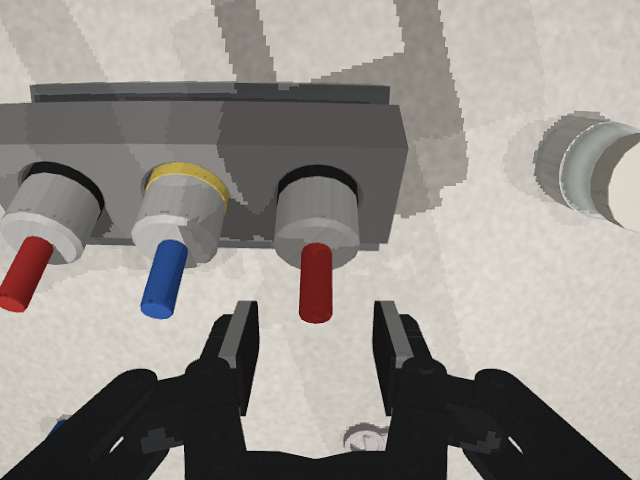

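The wrist view shows cap 1 centred at (315,283) between the pads, with the reject at (164,280) and cap 2 at (24,274). Next I descend and grip.

```bash
python3 -m jog '[[[0,-0.07,0,0.7,0],[0,0,0,0.4,0],[0,0,0,0.25,0],[0,0,0,0,0],[1,0,0,0,0],[1,0,0,0,0],[1,0,0,0,0],[1,0,0,0,0]]]' 30
python3 -m jog '[[[1,-0.15,0,-0.26,0],[1,-0.15,0,-0.26,0],[1,-0.15,0,-0.26,0],[1,-0.15,0,-0.26,0],[1,-0.15,0,-0.26,0],[1,-0.15,0,-0.26,0],[1,0,0,0,0]]]'
```

```text
t: 3.2
position: [0.5652, 0.2384, 0.0806]
ee_rot: [180.0, 0.1, -178.7]
force: [0.9, 0.4, 3.0]
opening: 0.0132
grasp_force: 29.2
t: 3.9
position: [0.5934, 0.2391, 0.1282]
ee_rot: [179.9, 0.2, -178.7]
force: [0.3, 1.4, -1.9]
opening: 0.0129
grasp_force: 29.3
```

Gripped and about 52 mm out along the socket axis. I lift clear and look.

```bash
python3 -m jog '[[[1,-0.3,0,-0.5,0],[1,-0.3,0,-0.5,0],[1,0,0,-0.6,0],[1,0,0,-0.4,0],[1,0,0,0,0],[1,0,0,0,0]]]'
python3 - <<'E'
from h import *
from bench import ctrl
c=ctrl.camera('side'); s=ctrl.read_state(); print(s['position'],s['force'],s['wrist_torque'])
p=proj(c,s['position']-[0,0,.04]).astype(int);print(p)
x0,y0=np.clip(p-[100,75],0,None)
cv2.imwrite('pics/s2.png',cv2.resize(c['color'][y0:y0+150,x0:x0+200],None,fx=3,fy=3)[...,::-1])
E
```

```text
t: 4.5
position: [0.609, 0.2391, 0.1863]
ee_rot: [-180.0, -0.0, -178.6]
force: [-0.1, -0.1, -2.2]
opening: 0.0129
grasp_force: 29.4
[0.60857908 0.23899409 0.18570667] [ 0.01213006 -0.15404924 -2.58503927] [-0.01717811 -0.11167755 -0.01561489]
[274 167]
```

View pics/s2.png

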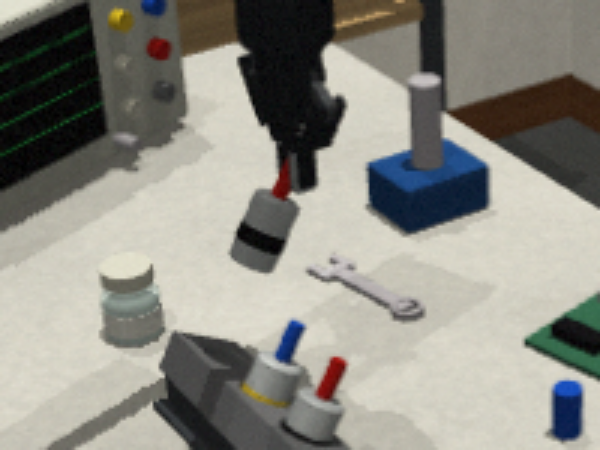

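The cell still leans 30° in the grip (side crop (265,230)). I'll right it by touching its foot edge on free bench around (0.66, -0.01) and drawing the grip back.

```bash
python3 -m jog '[[[1,-1,0,0,0],[1,-0.7,-0.3,0,0],[1,0,-1,0,0],[1,0,-1,0,0],[1,0,-1,0,0],[1,0,-1,0,0],[1,0,-1,0,0],[1,0,-1,0,0],[1,0,-1,0,0],[1,0,-1,0,0]]]' 20
python3 -m jog '[[[1,0,0,1,0],[1,0,0,1,0],[1,0,0,1,0],[1,0,0,0.5,0],[1,0,0,0,0]]]'
python3 -m jog '[[[1,0,0,0.15,0],[1,0,0,0.15,0],[1,0,0,0,0]]]'
```

```text
t: 5.55
position: [0.6652, -0.0096, 0.1851]
ee_rot: [180.0, -0.2, -178.7]
force: [0.1, 0.3, -2.4]
opening: 0.0127
grasp_force: 29.4
t: 6.05
position: [0.6627, -0.0083, 0.0772]
ee_rot: [179.9, -0.5, -178.7]
force: [-0.1, -0.7, -2.6]
opening: 0.0124
grasp_force: 29.3
t: 6.35
position: [0.6665, -0.0085, 0.0729]
ee_rot: [-180.0, 0.0, -178.6]
force: [-0.2, -0.2, -2.2]
opening: 0.0125
grasp_force: 29.3
```

```bash
python3 -m jog '[[[1,0,0,0.12,0],[1,0,0,0.12,0],[1,0,0,0,0]]]'
python3 -m jog '[[[1,0,0,0.12,0],[1,0,0,0,0]]]'
```

```text
t: 6.65
position: [0.666, -0.0085, 0.0651]
ee_rot: [180.0, -0.0, -178.7]
force: [-0.4, -0.0, -1.3]
opening: 0.0126
grasp_force: 29.3
t: 6.85
position: [0.6684, -0.0086, 0.0633]
ee_rot: [-180.0, 0.3, -178.7]
force: [-0.1, 0.0, 5.2]
opening: 0.0126
grasp_force: 29.7
```

```bash
python3 -m jog '[[[1,0.2,0,0,0],[1,0.2,0,-0.02,0],[1,0.2,0,-0.02,0]]]'
python3 -m jog '[[[1,0.2,0,-0.01,0],[1,0.2,0,0,0],[1,0.2,0,0.01,0],[1,0.2,0,0.02,0],[1,0.1,0,0.02,0],[1,0,0,0,0]]]'
python3 - <<'E'
from h import *
from bench import ctrl
c=ctrl.camera('side'); s=ctrl.read_state(); print(s['position'],s['force'],s['wrist_torque'])
p=proj(c,s['position']-[0,0,.04]).astype(int);print(p)
x0,y0=np.clip(p-[80,60],0,None)
cv2.imwrite('pics/s3.png',cv2.resize(c['color'][y0:y0+120,x0:x0+160],None,fx=4,fy=4)[...,::-1])
E
```

```text
t: 7.15
position: [0.6548, -0.0091, 0.067]
ee_rot: [-180.0, 0.8, -178.7]
force: [5.8, 0.8, 9.3]
opening: 0.0129
grasp_force: 32.5
t: 7.75
position: [0.6277, -0.0097, 0.0671]
ee_rot: [-180.0, 0.8, -178.7]
force: [2.9, -0.3, 16.6]
opening: 0.0127
grasp_force: 36.8
[ 0.62780532 -0.00965343  0.06708481] [ 1.42797943  1.32876035 17.6462283 ] [ 0.24473977 -0.62457287  0.05070121]
[338 252]
```

View pics/s3.png

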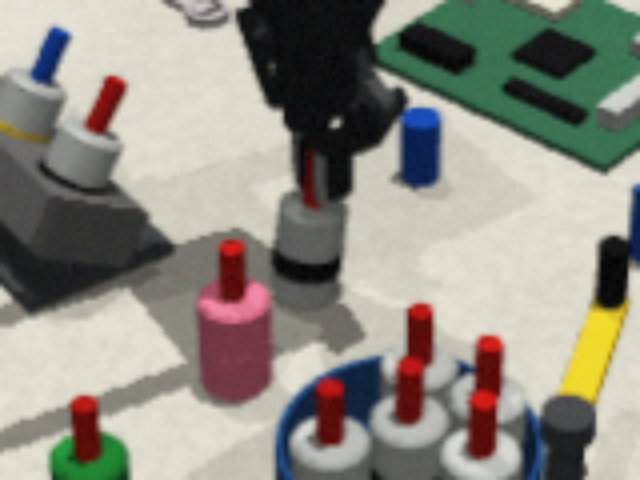

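Nearly upright now (cell at crop (308,250), leaning about 7°). I'll finish the arc, release so it stands flat, and regrip.

```bash
python3 -m jog '[[[1,0.2,0,0.03,0],[1,0.12,0,0.03,0],[1,0,0,0,0],[0.35,0,0,0,0],[0.35,0,0,0,0],[0.35,0,0,0,0],[0.35,0,0,0,0]]]'
python3 - <<'E'
from h import *
from bench import ctrl
s=ctrl.read_state(); print(s['position'],s['force'],s['opening'])
D={n:ctrl.camera(n) for n in('wrist','top','side')}; pickle.dump(D,open('c1.pkl','wb'))
for n,c in D.items():
  for b in blobs(c['color'],red,12)[0]: print(n,b[0],b[1].tolist(),plane(c,b[0],.086).round(4))
E
```

```text
t: 8.5
position: [0.6113, -0.0098, 0.0598]
ee_rot: [180.0, -0.1, -178.7]
force: [-1.0, 0.1, 3.9]
opening: 0.0279
grasp_force: 1.6
[ 0.61130298 -0.00983549  0.0597806 ] [-1.03706641  0.14708831  3.90744   ] 0.02793730418912025
wrist [169.9 128.4] [131, 101, 81, 59, 3480] [ 0.5392 -0.0515  0.086 ]
wrist [316.3 355. ] [295, 311, 44, 87, 3160] [ 0.6092 -0.0104  0.086 ]
top [ 11.4 163.1] [7, 158, 10, 10, 60] [0.7195 0.7594 0.086 ]
top [398.  221.1] [396, 219, 5, 5, 20] [ 0.5986 -0.2004  0.086 ]
top [381.7 225.5] [380, 224, 4, 4, 14] [ 0.5866 -0.1601  0.086 ]
top [553.6 227.5] [550, 226, 8, 4, 27] [ 0.5927 -0.5905  0.086 ]
top [272.6 234.7] [271, 229, 4, 12, 43] [0.5572 0.1064 0.086 ]
top [410.7 233. ] [408, 231, 6, 5, 22] [ 0.5698 -0.2318  0.086 ]
top [394.  238.1] [392, 236, 5, 5, 20] [ 0.5562 -0.1905  0.086 ]
top [337.7 243.4] [335, 241, 6, 6, 26] [ 0.5398 -0.0527  0.086 ]
top [390. 255.] [388, 253, 5, 5, 23] [ 0.5145 -0.1808  0.086 ]
top [362.3 296.3] [360, 294, 6, 5, 24] [ 0.4133 -0.1141  0.086 ]
side [226.5 107.9] [223, 105, 8, 7, 44] [0.7321 0.7901 0.086 ]
side [284.  217.5] [280, 211, 9, 14, 64] [0.5576 0.1113 0.086 ]
side [315.6 259.5] [313, 252, 7, 16, 94] [ 0.5317 -0.0643  0.086 ]
side [361.2 282.1] [357, 268, 9, 30, 170] [ 0.5662 -0.1781  0.086 ]
side [379.  290.7] [375, 276, 9, 30, 176] [ 0.5792 -0.2189  0.086 ]
side [340.2 294.1] [337, 287, 7, 16, 91] [ 0.5115 -0.1832  0.086 ]
side [278.8 298.2] [276, 291, 7, 16, 85] [ 0.4074 -0.1245  0.086 ]
```

```bash
python3 - <<'E'
from h import *
c=pickle.load(open('c1.pkl','rb'))['wrist']
print(plane(c,(316.5,398),.094),plane(c,(316.5,311),.06), plane(c,(316.5,355),.077))
t=pickle.load(open('c1.pkl','rb'))['top']; print(ray(c,(315,230)))
E
python3 -m jog '[[[0.35,0,0,-0.15,0],[0.35,0.1,0,0,0],[0.35,0,0,0,0],[1,0,0,0,0],[1,0,0,0,0],[1,0,0,0,0],[1,0,0,0,0]]]' 30
```

```text
[ 0.61961973 -0.01012862  0.094     ] [ 0.60777636 -0.01035532  0.06      ] [ 0.61546186 -0.01019838  0.077     ]
(array([ 0.52779229, -0.01264049,  0.20242348]), array([ 0.31946396,  0.00643098, -0.94757661]))
t: 9.35
position: [0.6086, -0.0098, 0.0644]
ee_rot: [180.0, -0.0, -178.7]
force: [-0.4, -0.5, 0.4]
opening: 0.013
grasp_force: 29.3
```

```bash
python3 -m jog '[[[0.35,0,0,0,0],[0.35,0,0,0,0],[0.35,-0.17,0,0,0],[0.35,0,0,0,0],[1,0,0,0,0],[1,0,0,0,0],[1,0,0,0,0]]]' 30
python3 -m jog '[[[1,0,0,-1,0],[1,0,0,-1,0],[1,0,0,-1,0],[1,0,0,-0.9,0],[1,0.8,-1,0,0],[1,0.8,-1,0,0],[1,0.8,-1,0,0],[1,0.06,-1,0,0],[1,0,-0.58,0,0],[1,0,0,0,0]]]'
python3 - <<'E'
from h import *
from bench import ctrl
s=ctrl.read_state(); print(s['position'],s['force'],s['opening'])
c=ctrl.camera('wrist');pickle.dump(c,open('c2.pkl','wb'))
cv2.imwrite('pics/w2.png',c['color'][...,::-1])
for b in blobs(c['color'],red,30)[0]: print(b[0],b[1].tolist(),plane(c,b[0],.09).round(4))
E
```

```text
t: 10.05
position: [0.6141, -0.0098, 0.0646]
ee_rot: [180.0, 0.0, -178.7]
force: [0.3, 1.3, -0.2]
opening: 0.0127
grasp_force: 29.2
t: 11.05
position: [0.5437, -0.1511, 0.1814]
ee_rot: [-180.0, 0.0, -178.8]
force: [1.3, 0.2, -1.6]
opening: 0.0131
grasp_force: 29.5
[ 0.54373196 -0.15111351  0.1814437 ] [ 1.31174234  0.1651491  -1.62481598] 0.013113289176954094
[386.8   5.2] [374, 0, 31, 14, 306] [ 0.4198 -0.119   0.09  ]
[265.8 183.7] [251, 167, 30, 34, 733] [ 0.5128 -0.1802  0.09  ]
[478.6 227.7] [460, 210, 38, 37, 867] [ 0.5358 -0.0575  0.09  ]
[251.1 251.3] [236, 232, 30, 39, 797] [ 0.5532 -0.1895  0.09  ]
[185.8 270.4] [168, 251, 36, 40, 858] [ 0.5665 -0.2292  0.09  ]
[238.8 312.8] [224, 292, 29, 42, 813] [ 0.5944 -0.1984  0.09  ]
[315.4 340.2] [295, 298, 42, 83, 2876] [ 0.6129 -0.1506  0.09  ]
```

View pics/w2.png

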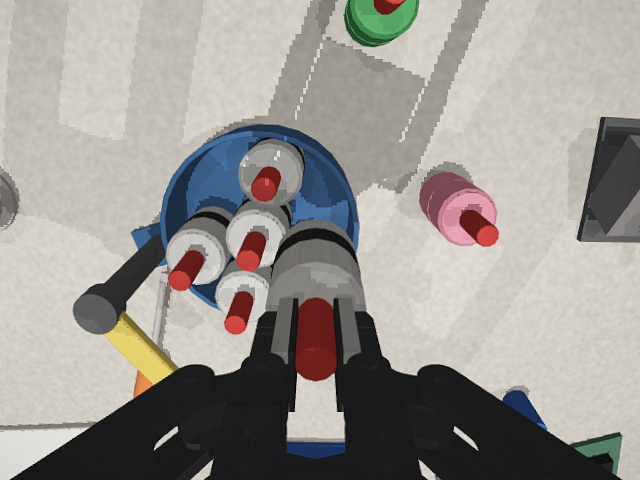

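The wrist view shows the held cell (cap at (316,340)) near the free place on the near side of the can. The caps in the can are at (266,184), (251,251), (186,270) and (239,313). Next, the remaining offset.

```bash
cat > fit.py <<'E'
from h import *
from scipy.optimize import least_squares
def fit(P,angs,rs,th=16.8):
    a=np.radians(np.array(angs)+th); Q=np.c_[np.cos(a),np.sin(a)]*np.array(rs)[:,None]
    c=(P-Q).mean(0); return c,((P-Q-c)*1e3).round(1)
def slot(c,a,th=16.8): a=np.radians(a+th); return c+.043*np.array([np.cos(a),np.sin(a)])
E
python3 - <<'E'
from fit import *
c=pickle.load(open('c2.pkl','rb'))
# tip discs: far edge rows of masks -> bottom; use tip centre = bottom end minus disc
px=[(265.8,183.7),(251.1,251.3),(185.8,270.4),(238.8,312.8)]
for z in(.088,.092): 
    P=np.array([plane(c,p,z)[:2] for p in px]); cc,r=fit(P,(150,0,270,330),(.043,0,.043,.043)); print(z,cc,r.tolist(),slot(cc,90))
dz=.1814-.0646
a=plane(c,(316,381),.094+dz);b=plane(c,(316,298),.06+dz);print('held tip x',a[0]-.007,'base x',b[0]+.007,'y',a[1],b[1])
E
```

```text
0.088 [ 0.55442867 -0.18945103] [[0.6, -0.8], [-0.4, -0.4], [0.5, 0.7], [-0.8, 0.5]] [ 0.5420003  -0.14828629]
0.092 [ 0.55277417 -0.18866827] [[1.4, -1.2], [-0.3, -0.5], [0.4, 1.2], [-1.4, 0.5]] [ 0.54034581 -0.14750353]
held tip x 0.5422748533934063 base x 0.5442810461329632 y -0.15162487829399213 -0.15188151395114236
```

```bash
python3 -m jog '[[[1,0.04,0.11,0,0],[1,0,0,0.8,0],[1,0,0,0.6,0],[1,0,0,0,0],[1,0,0,0,0]]]'
python3 -m jog '[[[1,0,0,0.2,0],[1,0,0,0.2,0],[1,0,0,0,0]]]'
```

```text
t: 11.6
position: [0.542, -0.1443, 0.1393]
ee_rot: [180.0, -0.1, -178.6]
force: [0.3, 0.1, -1.5]
opening: 0.0128
grasp_force: 29.5
t: 11.9
position: [0.5417, -0.1453, 0.1271]
ee_rot: [180.0, -0.0, -178.6]
force: [-0.1, -1.0, -2.5]
opening: 0.0127
grasp_force: 29.5
```

```bash
python3 -m jog '[[[1,-0.02,-0.08,0,0],[1,0,0,0.1,0],[1,0,0,0.2,0],[1,0,0,0,0]]]'
```

```text
t: 12.3
position: [0.5419, -0.1478, 0.1176]
ee_rot: [180.0, -0.1, -178.7]
force: [-0.3, 0.6, -1.9]
opening: 0.0128
grasp_force: 29.5
```

```bash
python3 -m jog '[[[1,0,0,0.2,0],[1,0,0,0.2,0],[1,0,0,0,0]]]'
```

```text
t: 12.6
position: [0.5427, -0.1483, 0.1057]
ee_rot: [-180.0, -0.0, -178.6]
force: [0.8, -1.8, -2.6]
opening: 0.0131
grasp_force: 29.4
```

```bash
python3 -m jog '[[[1,0,0,0.3,0],[1,0,0,0.3,0],[1,0,0,0.2,0],[1,0,0,0.1,0],[1,0,0,0,0]]]'
```

```text
t: 13.1
position: [0.5426, -0.1483, 0.0788]
ee_rot: [-180.0, -0.0, -178.7]
force: [1.8, -2.8, -3.5]
opening: 0.0133
grasp_force: 29.4
```

```bash
python3 -m jog '[[[1,0,0,0.1,0],[1,0,0,0.1,0],[1,0,0,0.08,0],[1,0,0,0,0]]]'
```

```text
t: 13.5
position: [0.543, -0.1482, 0.071]
ee_rot: [-180.0, 0.0, -178.7]
force: [1.5, -3.7, -2.5]
opening: 0.0131
grasp_force: 29.6
```

```bash
python3 -m jog '[[[1,0,0,0.06,0],[1,0,0,0.04,0],[1,0,0,0,0]]]'
```

```text
t: 13.8
position: [0.5435, -0.1484, 0.0705]
ee_rot: [-179.9, 0.1, -178.6]
force: [-2.3, -2.8, 14.3]
opening: 0.0129
grasp_force: 31.2
```

```bash
python3 -m jog '[[[0.4,0,0,0,0],[0.4,0,0,0,0],[0.4,0,0,0,0],[0.4,0,0,-0.5,0],[0.4,0,0,-1,0],[0.4,0,0,-1,0],[0.2,0,0,-1,0],[0,-0.5,1,0,0],[0,-0.48,1,0,0],[0,0,1,0,0]]]'
python3 -m jog '[[[0,0,1,0,0],[0,0,1,0,0],[0,0,1,0,0],[0,0,1,0,0],[0,0,1,0,0],[0,0,0.47,0,0],[0,0,0,1,0],[0,0,0,0.7,0],[0,0,0,0,0]]]'
python3 - <<'E'
from h import *
from bench import ctrl
c=ctrl.camera('wrist'); s=ctrl.read_state(); print(s['position'],s['force'])
for b in blobs(c['color'],red,30)[0]: print(b[0],b[1].tolist(),plane(c,b[0],.089).round(4))
t=ctrl.camera('top')
for b in blobs(t['color'],red,10)[0]: print('top',b[0],plane(t,b[0],.098).round(4))
E
```

```text
t: 14.8
position: [0.5715, -0.0562, 0.1731]
ee_rot: [180.0, 0.1, -178.7]
force: [0.2, 0.3, -0.1]
opening: 0.0429
grasp_force: 0.0
t: 15.7
position: [0.563, 0.1062, 0.1189]
ee_rot: [-179.9, -0.4, -178.6]
force: [-1.2, -0.4, 0.7]
opening: 0.0425
grasp_force: 0.0
[0.56438568 0.10629827 0.12048987] [ 0.29294716 -0.41661266  0.59997464]
[  8.4 211.8] [0, 198, 21, 31, 494] [ 0.5324 -0.0312  0.089 ]
[315.7 272.5] [299, 233, 33, 79, 2339] [0.5571 0.1054 0.089 ]
top [ 11.5 163.1] [0.7163 0.7513 0.098 ]
top [398.  221.1] [ 0.5967 -0.1981  0.098 ]
top [381.7 225.5] [ 0.5848 -0.1583  0.098 ]
top [553.9 227.6] [ 0.5906 -0.5849  0.098 ]
top [410.8 232.9] [ 0.5685 -0.2294  0.098 ]
top [394.  238.1] [ 0.5547 -0.1884  0.098 ]
top [337.8 243.2] [ 0.539  -0.0522  0.098 ]
top [377.7 242.8] [ 0.5423 -0.1488  0.098 ]
top [390.1 254.9] [ 0.5137 -0.179   0.098 ]
top [362.5 296.3] [ 0.4133 -0.1133  0.098 ]
```

```bash
python3 -m jog '[[[0,-0.06,0,0.7,0],[0,0,0,0.4,0],[0,0,0,0.22,0],[0,0,0,0,0],[1,0,0,0,0],[1,0,0,0,0],[1,0,0,0,0],[1,0,0,0,0]]]' 25
python3 -m jog '[[[1,-0.15,0,-0.26,0],[1,-0.15,0,-0.26,0],[1,-0.15,0,-0.26,0],[1,-0.15,0,-0.26,0],[1,-0.15,0,-0.26,0],[1,-0.3,0,-0.5,0],[1,-0.3,0,-0.5,0],[1,0,0,-0.3,0],[1,0,0,0,0]]]'
```

```text
t: 16.6
position: [0.5686, 0.1069, 0.0832]
ee_rot: [180.0, 0.1, -178.7]
force: [0.7, -0.2, 1.6]
opening: 0.0129
grasp_force: 24.4
t: 17.5
position: [0.6094, 0.1078, 0.1622]
ee_rot: [180.0, 0.2, -178.7]
force: [0.4, -0.7, -1.2]
opening: 0.0128
grasp_force: 24.4
```

```bash
python3 -m jog '[[[1,-1,0,0,0],[1,-0.8,-0.9,0,0],[1,0,-1,0,0],[1,0,-1,0,0],[1,0,-1,0,0],[1,0,0,1,0],[1,0,0,1,0],[1,0,0,0.8,0],[1,0,0,0.1,0],[1,0,0,0,0]]]'
python3 -m jog '[[[1,0,0,0.12,0],[1,0,0,0.12,0],[1,0,0,0,0]]]'
```

```text
t: 18.5
position: [0.6637, -0.0078, 0.0723]
ee_rot: [180.0, -0.2, -178.7]
force: [0.2, -1.0, -1.2]
opening: 0.0127
grasp_force: 24.5
t: 18.8
position: [0.6662, -0.0079, 0.0674]
ee_rot: [-180.0, 0.2, -178.6]
force: [0.5, 0.4, -0.5]
opening: 0.0129
grasp_force: 24.6
```

```bash
python3 -m jog '[[[1,0,0,0.1,0],[1,0,0,0.03,0],[1,0,0,0,0]]]'
```

```text
t: 19.1
position: [0.6693, -0.0081, 0.0658]
ee_rot: [-180.0, 0.5, -178.7]
force: [2.4, 1.3, 7.8]
opening: 0.0124
grasp_force: 25.1
```

```bash
python3 -m jog '[[[1,0.2,0,0,0],[1,0.2,0,-0.02,0],[1,0.2,0,-0.02,0],[1,0.2,0,-0.01,0],[1,0.2,0,0,0],[1,0.2,0,0.01,0],[1,0.2,0,0.02,0],[1,0.2,0,0.03,0],[1,0.15,0,0.03,0],[1,0,0,0,0]]]'
python3 - <<'E'
from h import *
from bench import ctrl
c=ctrl.camera('side'); s=ctrl.read_state(); print(s['position'],s['force'],s['wrist_torque'])
p=proj(c,s['position']-[0,0,.04]).astype(int)
x0,y0=np.clip(p-[80,60],0,None)
cv2.imwrite('pics/s4.png',cv2.resize(c['color'][y0:y0+120,x0:x0+160],None,fx=4,fy=4)[...,::-1])
E
```

```text
t: 20.1
position: [0.6178, -0.0091, 0.0664]
ee_rot: [-180.0, 0.7, -178.7]
force: [1.5, 1.3, 15.8]
opening: 0.0133
grasp_force: 37.8
[ 0.61791342 -0.00911871  0.06634455] [ 0.92246795  2.19665764 16.55215075] [ 0.20667178 -0.37963289 -0.00876632]
```

View pics/s4.png

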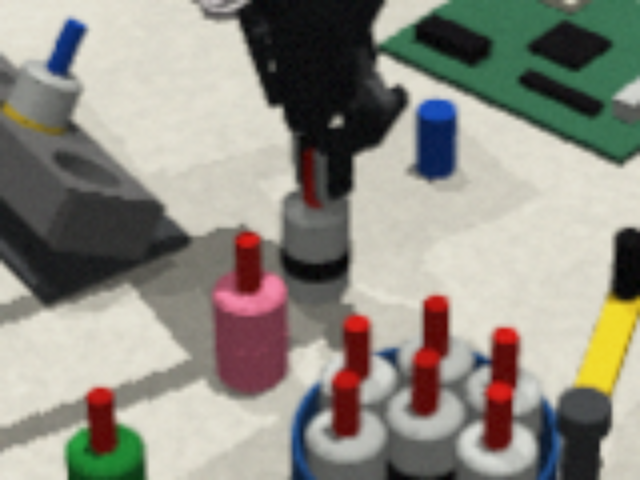

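Cell 2 is upright on the bench (crop (315,240)), and the first cell is seated in the can (crop (357,375)). I release, raise slightly and measure the cap.

```bash
python3 -m jog '[[[1,0,0,-0.04,0],[0.35,0,0,0,0],[0.35,0,0,0,0],[0.35,0,0,0,0],[0.35,0,0,0,0]]]'
python3 - <<'E'
from h import *
from bench import ctrl
s=ctrl.read_state(); print(s['position'],s['force'],s['opening'])
c=ctrl.camera('wrist')
for b in blobs(c['color'],red,500)[0]:
  x,y,w,h=b[1][:4]; print(b[0],b[1].tolist(),plane(c,(x+w/2,y+h),.094)-[.007,0,0],plane(c,(x+w/2,y),.06)+[.007,0,0])
E
```

```text
t: 20.65
position: [0.6118, -0.0092, 0.0618]
ee_rot: [180.0, -0.1, -178.7]
force: [0.3, -0.2, -0.1]
opening: 0.028
grasp_force: 0.0
[ 0.61182546 -0.00919391  0.06176099] [ 0.30924081 -0.15330674 -0.06695536] 0.027956268312818933
[169.8 125.8] [132, 99, 79, 57, 3365] [ 0.53923153 -0.04891312  0.094     ] [ 0.53994231 -0.05899854  0.06      ]
[315.3 343.9] [294, 301, 44, 85, 3053] [ 0.61012748 -0.0097074   0.094     ] [ 0.61215827 -0.00996643  0.06      ]
```

```bash
python3 -m jog '[[[0.35,0.02,0,-0.09,0],[0.35,0,0,0,0],[1,0,0,0,0],[1,0,0,0,0],[1,0,0,0,0],[1,0,0,-0.1,0],[1,0,0,-1,0],[1,0,0,-1,0],[1,0,0,-1,0],[1,0,0,-0.8,0]]]' 30
python3 -m jog '[[[1,0.5,-1,0,0],[1,0.5,-1,0,0],[1,0.5,-1,0,0],[1,0.5,-1,0,0],[1,0.5,-1,0,0],[1,0.5,-1,0,0],[1,0,-1,0,0],[1,0,0,0,0],[1,0,0,0,0]]]'
python3 - <<'E'
from fit import *
from bench import ctrl
s=ctrl.read_state(); print(s['position'])
c=ctrl.camera('wrist')
for b in blobs(c['color'],red,200)[0]:
  x,y,w,h=b[1][:4]; print(b[0],b[1].tolist(),plane(c,b[0],.088)[:2].round(4))
  if b[1][4]>2000: dz=s['position'][2]-.0646; print('held',plane(c,(x+w/2,y+h),.094+dz)-[.007,0,0],plane(c,(x+w/2,y),.06+dz)+[.007,0,0])
E
```

```text
t: 21.7
position: [0.6122, -0.0093, 0.1838]
ee_rot: [-180.0, 0.1, -178.7]
force: [1.3, -0.1, -1.6]
opening: 0.0128
grasp_force: 29.3
t: 22.6
position: [0.5266, -0.2217, 0.1819]
ee_rot: [180.0, -0.0, -178.8]
force: [0.9, -0.2, -2.3]
opening: 0.0132
grasp_force: 29.5
[ 0.5265834  -0.22167896  0.1819037 ]
[516.7  37.1] [493, 22, 48, 31, 1091] [ 0.4139 -0.1196]
[387.9 215.3] [373, 197, 31, 37, 767] [ 0.513  -0.1811]
[579.  255.3] [556, 237, 47, 37, 952] [ 0.5357 -0.0596]
[435.1 262.1] [419, 242, 34, 40, 851] [ 0.5416 -0.1503]
[369.3 279.3] [358, 259, 24, 41, 608] [ 0.5536 -0.1893]
[315.4 338. ] [295, 296, 42, 82, 2842] [ 0.5956 -0.221 ]
held [ 0.52396595 -0.22225735  0.2113037 ] [ 0.52626878 -0.22246648  0.1773037 ]
[412.3 321.6] [398, 300, 30, 44, 836] [ 0.5826 -0.16  ]
```

```bash
python3 -m jog '[[[1,0,0.03,0.8,0],[1,0,0,0.6,0],[1,0,0,0.3,0],[1,0,0,0,0],[1,0,0,0,0]]]'
```

```text
t: 23.15
position: [0.5274, -0.2199, 0.1314]
ee_rot: [-180.0, 0.0, -178.6]
force: [0.3, -0.2, -0.7]
opening: 0.0133
grasp_force: 29.5
```

```bash
python3 -m jog '[[[1,0,0,0.2,0],[1,0,0,0.2,0],[1,0,0,0,0]]]'
```

```text
t: 23.45
position: [0.5264, -0.2201, 0.1185]
ee_rot: [180.0, -0.1, -178.7]
force: [0.6, -0.3, -1.0]
opening: 0.0131
grasp_force: 29.5
```

```bash
python3 -m jog '[[[1,0,0,0.2,0],[1,0,0,0.2,0],[1,0,0,0,0]]]'
```

```text
t: 23.75
position: [0.5265, -0.22, 0.1061]
ee_rot: [179.9, -0.1, -178.7]
force: [0.3, 0.7, -2.0]
opening: 0.0131
grasp_force: 29.4
```

```bash
python3 -m jog '[[[1,0,0,0.3,0],[1,0,0,0.3,0],[1,0,0,0.2,0],[1,0,0,0.1,0],[1,0,0,0,0]]]'
```

```text
t: 24.25
position: [0.5266, -0.2201, 0.0793]
ee_rot: [180.0, -0.1, -178.7]
force: [0.3, 1.5, -2.0]
opening: 0.0127
grasp_force: 29.4
```

```bash
python3 -m jog '[[[1,0,0,0.1,0],[1,0,0,0.1,0],[1,0,0,0.1,0],[1,0,0,0.08,0],[1,0,0,0,0]]]'
```

```text
t: 24.75
position: [0.5277, -0.2207, 0.0711]
ee_rot: [-179.9, 0.1, -178.7]
force: [-3.0, 1.4, 15.6]
opening: 0.0133
grasp_force: 31.2
```

```bash
python3 -m jog '[[[0.4,0,0,0,0],[0.4,0,0,0,0],[0.4,0,0,0,0],[0.4,0,0,-0.5,0],[0.4,0,0,-1,0],[0.4,0,0,-1,0],[1,0,0,-1,0],[1,0,0,-0.3,0],[1,0,0,0,0]]]'
python3 - <<'E'
from fit import *
from bench import ctrl
s=ctrl.read_state(); print(s['position'])
t,sd=ctrl.camera('top'),ctrl.camera('side')
P=[plane(t,b[0],.098)[:2] for b in blobs(t['color'],red,10)[0]]
for p in P:
  r=np.hypot(*(p-[.555,-.189])); 
  if r<.07: print(p.round(4),r.round(4))
x0,y0=300,230; cv2.imwrite('pics/s5.png',cv2.resize(sd['color'][y0:y0+130,x0:x0+170],None,fx=4,fy=4)[...,::-1])
E
```

```text
t: 25.65
position: [0.5278, -0.2209, 0.1839]
ee_rot: [-179.9, 0.2, -178.7]
force: [0.2, 0.2, -0.2]
opening: -0.0002
grasp_force: 0.0
[ 0.52779598 -0.22093821  0.18387627]
[ 0.5967 -0.1981] 0.0427
[ 0.5848 -0.1583] 0.0428
[ 0.5689 -0.228 ] 0.0414
[ 0.5545 -0.1874] 0.0017
[ 0.5423 -0.1488] 0.0422
[ 0.524  -0.2173] 0.042
[ 0.5134 -0.1787] 0.0428
```

View pics/s5.png

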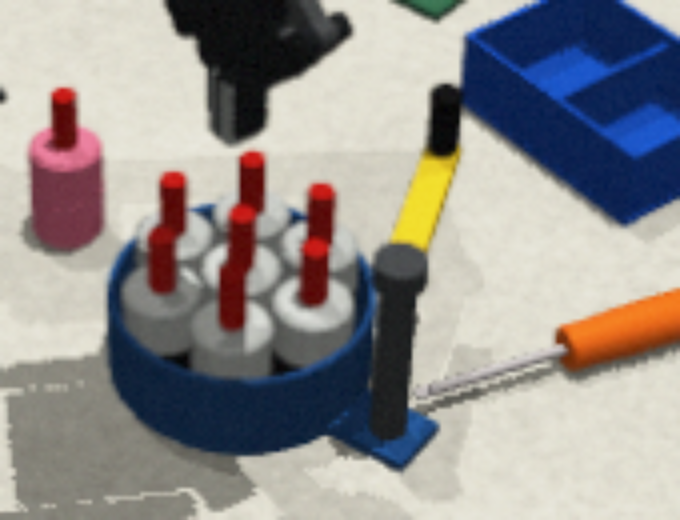

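All seven cells stand upright at the same height in the can, at radii of 41–43 mm. The knob at crop (445,120) has not moved, so I go behind it with shut fingers.

```bash
python3 -m jog '[[[1,-1,-0.25,0,0],[1,-1,-0.25,0,0],[1,-1,-0.25,0,0],[1,-1,-0.25,0,0],[1,-0.8,-0.25,0,0],[1,0,0,0,0],[1,0,0,0.9,0],[1,0,0,0.9,0],[1,0,0,0,0]]]'
```

```text
t: 26.65
position: [0.6669, -0.2525, 0.1221]
ee_rot: [179.7, -0.7, -178.7]
force: [-0.8, -0.2, -0.7]
opening: 0.0003
grasp_force: 0.0
```

```bash
python3 -m jog '[[[1,0.15,0.36,0,0],[1,0.15,0.36,0,0],[1,0.24,0.31,0,0],[1,0.24,0.31,0,0],[1,0.31,0.24,0,0],[1,0.31,0.24,0,0],[1,0.36,0.15,0,0],[1,0.36,0.15,0,0],[1,0.26,0.05,0,0],[1,0,0,0,0]]]'
python3 - <<'E'
from h import *
from bench import ctrl
t=ctrl.camera('top'); s=ctrl.read_state(); print(s['position'],s['force'])
for b in blobs(t['color'],yel,20)[0]: print(b[0],b[1].tolist(),plane(t,b[0],.114).round(4))
cv2.imwrite('pics/t6.png',cv2.resize(t['color'][180:280,340:460],None,fx=5,fy=5)[...,::-1])
E
```

```text
t: 27.65
position: [0.5969, -0.1904, 0.1285]
ee_rot: [179.9, -0.1, -178.7]
force: [-0.6, 0.0, 0.7]
opening: 0.0001
grasp_force: 0.0
[ 0.59781576 -0.19075616  0.12853458] [-0.15580979  0.09309608  0.03336226]
[  2.9 176.5] [0, 172, 8, 9, 51] [0.6784 0.7578 0.114 ]
[422.3 227.1] [418, 224, 9, 7, 58] [ 0.5811 -0.2538  0.114 ]
[540.2 347.4] [496, 316, 79, 60, 1829] [ 0.3028 -0.5312  0.114 ]
```

View pics/t6.png

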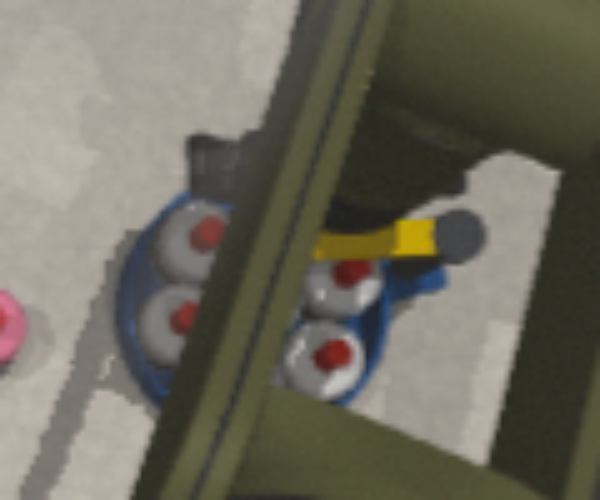

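The bar (crop (370,243)) has come round to about 92° in the world, and the stop is at about 107°. I push on gently.

```bash
python3 -m jog '[[[1,0.2,0,0,0],[1,0.2,0,0,0],[1,0.2,-0.03,0,0],[1,0.1,-0.02,0,0],[1,0,0,0,0],[1,0,0,0,0]]]'
```

```text
t: 28.3
position: [0.5777, -0.1932, 0.1286]
ee_rot: [-180.0, -0.0, -178.7]
force: [0.8, 0.6, 0.1]
opening: 0.0001
grasp_force: 0.0
```

```bash
python3 -m jog '[[[1,0.08,0,0,0],[1,0.08,0,0,0],[1,0,0,0,0]]]'
```

```text
t: 28.6
position: [0.5743, -0.1935, 0.1289]
ee_rot: [-180.0, 0.1, -178.7]
force: [4.0, -0.1, -1.9]
opening: 0.0001
grasp_force: 1.8
```

```bash
python3 -m jog '[[[1,0.08,0,0,0],[1,0,0,0,0]]]'
```

```text
t: 28.8
position: [0.5742, -0.1935, 0.1291]
ee_rot: [-179.9, 0.4, -178.7]
force: [9.8, 0.0, -5.2]
opening: -0.0002
grasp_force: 4.3
```

At its stop: the force rises with no motion. I back off along +x, then rise and move well clear.

```bash
python3 -m jog '[[[1,-0.3,0,0,0],[1,-0.7,0,0,0],[1,-0.5,0,0,0],[1,0,0,-1,0],[1,0,0,-1,0],[1,0,0,-1,0],[1,-0.3,1,-0.5,0],[1,0,1,0,0],[1,0,1,0,0],[1,0,1,0,0]]]'
python3 -m jog '[[[1,0,1,0,0],[1,0,1,0,0],[1,0,1,0,0],[1,0,1,0,0],[1,0,1,0,0],[1,0,1,0,0],[1,0,0,0,0],[1,0,0,0,0]]]'
python3 - <<'E'
from h import *
from bench import ctrl
t,sd=ctrl.camera('top'),ctrl.camera('side')
s=ctrl.read_state(); print(s['position'],s['force'])
for b in blobs(t['color'],yel,20)[0]: print(b[0],plane(t,b[0],.114).round(4))
for b in blobs(t['color'],red,6)[0]:
  p=plane(t,b[0],.098)[:2]; r=np.hypot(*(p-[.555,-.189]))
  if r<.07: print(b[0],p.round(4),r.round(4))
a=cv2.resize(t['color'][180:290,340:460],None,fx=3.3,fy=3.3);b=cv2.resize(sd['color'][230:360,300:440],None,fx=2.8,fy=2.8)
h=363;cv2.imwrite('pics/f7.png',np.hstack([a[:h],b[:h]])[...,::-1])
E
```

```text
t: 29.8
position: [0.6209, -0.071, 0.2337]
ee_rot: [-180.0, -0.1, -178.7]
force: [0.5, 0.1, 0.1]
opening: -0.0001
grasp_force: 0.0
t: 30.6
position: [0.6169, 0.1083, 0.2334]
ee_rot: [-179.9, -0.1, -178.6]
force: [0.5, -0.6, -1.2]
opening: -0.0001
grasp_force: 0.0
[0.61732655 0.10702771 0.23350466] [-0.31280166 -0.33695916 -0.19697213]
[  2.9 176.5] [0.6784 0.7578 0.114 ]
[413.6 232.1] [ 0.5684 -0.2327  0.114 ]
[540.3 347.5] [ 0.3026 -0.5315  0.114 ]
[398.  221.1] [ 0.5967 -0.1981] 0.0427
[381.8 225.6] [ 0.5846 -0.1586] 0.0425
[377.7 242.8] [ 0.5423 -0.1488] 0.0422
[407.  250.1] [ 0.5263 -0.22  ] 0.0423
[390.1 254.9] [ 0.5137 -0.179 ] 0.0425
```

View pics/f7.png

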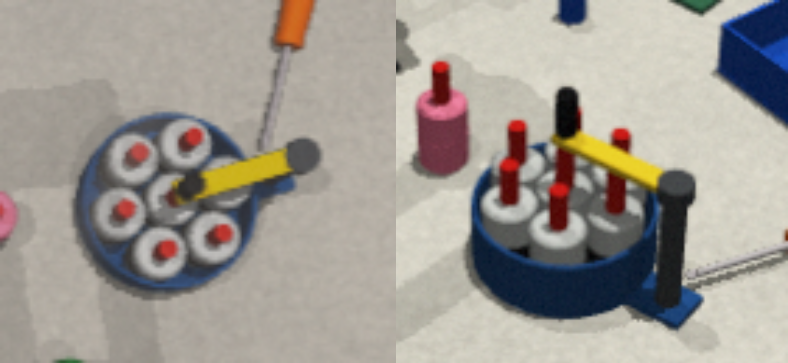

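The bar lies over the middle, with the knob above the centre cell (left half, (190,185)). All cells stand packed in the can and the robot is clear.

```bash
python3 -c "
from bench import ctrl
print(ctrl.job_done())"
```

```text
the job is handed in; nothing more can be done
None
```

Both red-capped cells are lowered into the can, all seven stand upright, and the bar is at its stop over the middle; I handed the job in at about 31 s of the 72 s, and no verdict was returned.

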